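# Turn the sample leaf over

## Robot

A 6-joint arm with a two-finger parallel gripper is mounted at the origin on a cart in front of the work surface, level with it; the furniture and walls round the work are solid. World frame = base frame: x ahead of the robot, y to its left, z up, the work surface at z = 0. Lengths are in m, angles in degrees, forces in N, time in s.
With the tool pointing down it reaches from about 0.3 to 0.875 m from the base axis. Payload 6.4 kg.
Tool frame: the origin (TCP) lies between the finger pads; the fingertips stand 19 mm ahead of it and the grasp point (between the pads) is the TCP (manip.nose_length is the distance from the TCP to the fingertips, in m); z points along the fingers, y is the line along which they close (so a half turn about z gives the same grasp; the last joint's range is limited). The gripper opens to 88 mm and grips with 3 to 60 N. Pads are 18 mm wide; open, the fingers measure 123 mm over their backs; the gripper's body (75 mm by 187 mm) begins 45 mm behind the grasp point.
Start: joints at [-83.841, 10.359, 92.074, -0, 77.567, -11.82], TCP at [0.178, -0.547, 0.258] pointing down, gripper open.
Joint ranges: [-171.53, 171.53], [-51.25, 118.39], [17.06, 147.69], [-65.23, 245.23], [0, 150.52], [-178.68, 178.68]. Speed limits (degrees/s): [147.25, 147.25, 172.46, 180, 180, 180].

## Interface

Orientations are given as [roll, pitch, yaw] about the fixed x, y, z axes, in that order (R = Rz(yaw) Ry(pitch) Rx(roll)).
In Python, from rig import manip, cams, close_job gives the robot as it stands. The module is installed in compiled form; this text tells all that it offers.
- The arm moves only by the tool carry_out, never from a script. Its argument "commands" is a list that holds one entry, the list of rows, each a list of 7 numbers: the shift along the world's x, y, z in cm, then the turn, a rotation vector about the world's x, y, z in rad, then the opening, from -1 (shut) to 1 (fully open). A call has 1 to 10 rows; each row shifts and turns the commanded pose from where the row before left it; what a row does not reach is not made up. A row lasts 1/10 s, in which the tool goes at most 50 mm and 8.59 degrees, less where a joint would pass 70% of its speed; a pose out of reach is approached as far as the arm can. A call is refused whole if a number of a shift passes 5 or a number of a turn 0.15, either way. A call with a gripper value outside its range is refused whole. The fingers move at their own pace and stop on an object; the grip force is fixed at half the most. Time passes only in rows, so rows that do not move let the fingers close. It gives the time, the measured TCP pose, the force, the opening and the grip force at its end, in the units of the state.
- manip.sense(): the state, without advancing time (a new reading comes with each control period).
- cams.snapshot(name): name is "scene" or "top" or "wrist"; returns (picture, depth): 480x640x3 uint8, blue, green, red; 480x640 float32, m along the optical axis (not along the pixel's ray), 0 where there is no reading.
- cams.get_calibration(name): a dict with "fovy" (degrees; the focal length in pixels is half the picture's height over the tangent of half this angle, whatever the lens; pixels are square), "cx", "cy" (the principal point, pixels), "dist_coeffs" ([k1, k2, p1, p2, k3] as OpenCV has them; the pictures are not rectified), "extrinsics" (4x4, takes a point from world to camera coordinates). Camera axes: x right, y up, looking along -z (the intrinsics and any distortion apply to the point x, -y, -z); pixel columns grow to the right and rows downward; lengths in m; the calibration is good to about 2 mm. A picture is of the moment at which its call begins: read the wrist's pose just before it. get_calibration takes no time and is no camera call; for the wrist camera it gives the pose at the moment of the call.
- close_job(): hands the job in; it is judged then, once.
Trained networks look in the newest picture that a camera, given by its name, has taken for a name from the list of things; names that differ only in an ending like _2 or _b are one class to them, and where a whole thing is asked for, a point or a joint stands for the part that bears it (a point fixed in the world has none). Each returns a list of dicts, best first, with "score" (0 to 1); they miss things now and then, are a little off and sometimes report something else, mostly with a low value. They report only what shows in the picture. A call takes as long as a camera call. They do not tell look-alikes from the thing itself.
- cams.outline_of(target, camera): "pixels" (480x640 bool, what is visible of it) and "bbox" ([left, top, right, bottom] in pixels, round what is visible of it).
The state is a dict: "t": time; "qpos": joint angles; "joint_velocities": joint speeds; "effort": joint torques, N m; "tool_pos": TCP position; "tcp_rot": TCP orientation; "wrist_force": force on the tool from outside, world axes, zero at the start; "torque": the same for the moment, N m; "grip_width": opening from 0.0 (shut) to 1.0 (fully open); "finger_force": force on a finger pad.
Only numpy, scipy, OpenCV 4.12 (cv2) and the standard library are available. Lean on these libraries where they do the work, as an engineer would, in place of code of your own. Each camera call takes 0.05 s, during which the arm holds its last target. There are 200 camera calls.

## Task

The colour-sample book lies open on the desk with a leaf standing half turned up from its right half and a pink striped roll of tape lying in the way on its left half. With the fingertips alone, first push the tape roll off the book so that it lies flat on the desk, then turn the leaf over the spine to the left and press it down until it lies fully flat on the left half. Do not pick up or squeeze the tape, do not pinch or fling the leaf, and leave the mouse, stapler, teal tape roll and white tea-light cup where they are.

Things in the scene. Friction and masses are not known exactly. Their poses are not given: they have to be found in the camera images.
- book: open sample book, fixed: grey cover boards 150 mm along the spine (its x axis, away from the robot at yaw 0) by 230 mm across (its y axis, to the left at yaw 0), origin at the centre of its underside. Each half has a white page, top 10 mm above the desk, with a yellow patch on the left (+y), green on the right. Steel rings along the spine reach 19 mm above the desk and 8 mm to either side
- spine (a point): point on the hinge axis of the leaf, at the middle of the spine, 14.5 mm above the desk; x along the hinge axis
- leaf (a joint): angle of the hinged leaf in rad: 0 = flat on the right half, 1.57 = upright, 3.14 = flat on the left half (end stop). Starts between 0.45 and 0.85. The hinge is slightly stiff: the leaf stays where it is left, and about 1 N at the free edge turns it.
- leaf_edge (a point): middle of the free edge of the leaf, 110 mm from the hinge axis, half-way through its thickness. The leaf is a stiff white board, 138 mm along the spine, 3 mm thick, from 8 to 110 mm from the axis; its bare white back is underneath at the start. A small blue index mark is painted on the edge near one end
- panel (a point): middle of the blue colour panel, 120 x 84 x 2 mm, glued on the front of the leaf (the upper side at the start), from 18 to 102 mm from the hinge axis; the point is on its face, 60 mm from the axis. Bearing on the white board and on this panel both at once, with more than 2 N each, counts as pinching
- tape: pink and white striped roll of tape lying flat, loose, on the left page: 50 mm across, 15 mm high, 30 g, origin at the centre of its underside
- mouse: white computer mouse, 114 x 58 x 22 mm, on the desk to the right of the book; bystander, origin at the centre of its underside
- stapler: black stapler, 132 x 36 x 47 mm, behind the book; bystander, origin at the centre of its underside
- teal_tape: teal and white striped roll of tape, 50 mm across, 10 mm high, behind the book; bystander, origin at the centre of its underside
- tea_cup: white fluted tea-light cup, 58 mm across, 62 mm high, behind the book to the left; bystander, origin at the centre of its underside
Things that resemble listed ones, but are neither listed nor needed, are in the scene too. What is shaped like the tape but blue or green is not meant.

How it is judged:
By the outcome, as a careful person would: the job done as asked, in the order asked, and still so for the second after the job is handed in, with the robot touching nothing.
It also fails if it takes over 51 s, if anything falls off the work surface, if the arm or the gripper's body presses on something with over 40 N, if the wrist force passes 120 N, or if a joint passes its speed limit or range.

## Working session

There is one attempt and no reset: what is moved stays moved. The work goes in short steps, Python scripts to look and compute and a tool call to move; the robot and the scene stay as the last step left them, time stands still between calls to the robot, and variables do not carry over. Pictures are saved under pics/ and viewed, at most 10 in all, crops included, and the job is handed in when it is done.

Besides the shell and the picture viewer there is one more tool, called after "Emit:" by a JSON object that holds its "method" and its "body". carry_out: Moves the arm, as the interface text tells. Its arguments: {"type":"object","properties":{"commands":{"type":"array"}},"required":["commands"]}

```bash
mkdir -p pics; cat > h.py <<'E'
import numpy as np, cv2
from rig import manip, cams, close_job
def K(c):
    f=240/np.tan(np.radians(c["fovy"])/2)
    return np.array([[f,0,c["cx"]],[0,f,c["cy"]],[0,0,1.]])
def world(cal,uv,d):
    uv=np.array(uv,float).reshape(-1,1,2)
    n=cv2.undistortPoints(uv,K(cal),np.array(cal["dist_coeffs"],float)).reshape(-1,2)
    d=np.array(d,float).reshape(-1,1)
    p=np.hstack([n[:,:1]*d,-n[:,1:]*d,-d,np.ones_like(d)])
    return (np.linalg.inv(cal["extrinsics"])@p.T).T[:,:3]
def maskpts(name,cam,depth,cal):
    r=cams.outline_of(name,cam)
    out=[]
    for o in r[:3]:
        m=o["pixels"]&(depth>0)
        v,u=np.nonzero(m)
        if len(v)==0: continue
        out.append((o["score"],o["bbox"],world(cal,np.c_[u,v],depth[v,u])))
    return out
E
cat > look.py <<'E'
from h import *
ims=[]
for cam in ["top","scene"]:
    cal=cams.get_calibration(cam); im,d=cams.snapshot(cam); ims.append(im)
    np.savez(f"{cam}.npz",im=im,d=d)
    for n in ["book","leaf","panel","tape","mouse","stapler","teal_tape","tea_cup"]:
        for s,b,p in maskpts(n,cam,d,cal):
            print(cam,n,round(s,2),np.round(b),"med",np.median(p,0).round(3),"lo",np.percentile(p,2,0).round(3),"hi",np.percentile(p,98,0).round(3))
cv2.imwrite("pics/top0.png",ims[0]);cv2.imwrite("pics/scene0.png",ims[1])
E
python3 look.py; python3 -c "
from h import *
print(manip.sense(), manip.nose_length)"
```

```text
top book 0.64 [231. 262. 361. 365.] med [0.478 0.253 0.011] lo [0.401 0.146 0.002] hi [0.563 0.37  0.089]
top leaf 0.75 [288. 281. 344. 364.] med [0.47  0.216 0.061] lo [0.405 0.173 0.022] hi [0.535 0.26  0.091]
top panel 0.64 [289. 279. 345. 362.] med [0.469 0.216 0.061] lo [0.404 0.173 0.023] hi [0.534 0.26  0.091]
top panel 0.52 [203. 212. 237. 239.] med [0.655 0.408 0.016] lo [0.626 0.376 0.001] hi [0.678 0.427 0.064]
top tape 0.69 [254. 284. 276. 308.] med [0.518 0.323 0.025] lo [0.495 0.299 0.018] hi [0.541 0.344 0.029]
top tape 0.69 [262. 214. 287. 239.] med [0.654 0.304 0.014] lo [ 0.63   0.281 -0.003] hi [0.676 0.327 0.019]
top tape 0.69 [162. 264. 184. 290.] med [0.554 0.5   0.014] lo [ 0.532  0.478 -0.001] hi [0.576 0.527 0.019]
top mouse 0.92 [448. 290. 501. 343.] med [ 0.468 -0.094  0.018] lo [ 0.423 -0.141  0.003] hi [ 0.515 -0.05   0.025]
top stapler 0.67 [310. 158. 332. 225.] med [0.713 0.205 0.042] lo [0.655 0.184 0.001] hi [0.777 0.226 0.05 ]
top stapler 0.17 [231. 265. 363. 366.] med [0.478 0.255 0.011] lo [0.402 0.148 0.002] hi [0.561 0.371 0.089]
top teal_tape 0.
[... 1183 characters left out ...]
0.433 0.063]
{'t': 0.9, 'qpos': array([-8.38406233e+01,  1.03568460e+01,  9.20748969e+01, -1.43130741e-03,
        7.75679466e+01, -1.18215923e+01]), 'joint_velocities': array([-0.07112662,  0.09340022, -0.09456827,  0.01916829,  0.09875265,
       -0.00298603]), 'effort': array([-9.79965012e-05, -4.33823490e+01, -3.42171836e+01,  7.02657877e-02,
        3.09952756e-02,  6.90943750e-06]), 'tool_pos': array([ 0.17749937, -0.54692343,  0.25773148]), 'tcp_rot': array([1.79999982e+02, 1.43172822e-03, 1.79812770e+01]), 'wrist_force': array([-0.08987698, -0.39150766, -0.26485647]), 'torque': array([-0.00352032, -0.02562569, -0.02370442]), 'finger_force': 0.0, 'grip_width': 1.003482769971186} 0.019
```

```bash
python3 - <<'E'
import cv2,numpy as np
a=cv2.imread("pics/top0.png")[140:380,140:520]; b=cv2.imread("pics/scene0.png")[160:400,220:440]
cv2.imwrite("pics/a.png",np.hstack([cv2.resize(a,(800,505))]))
cv2.imwrite("pics/b.png",cv2.resize(b,(550,600)))
E
```

```text
(no output)
```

View pics/a.png

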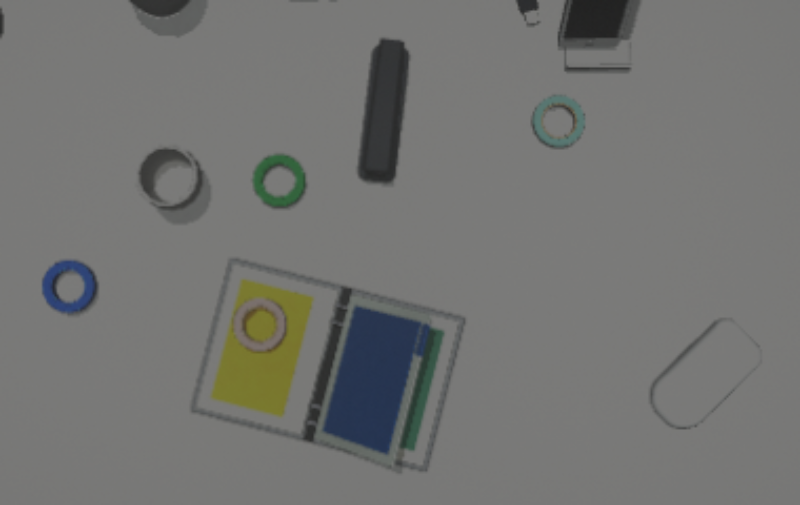

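View pics/b.png

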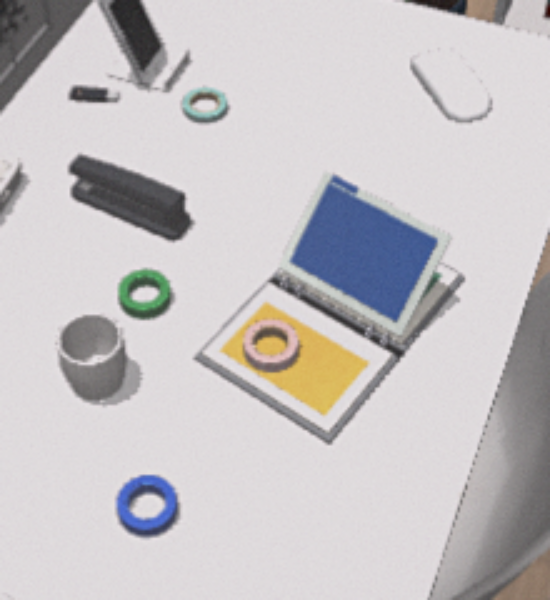

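```bash
cat > pose.py <<'E'
from h import *
def plane(cal,uv,z):
    a=world(cal,uv,np.ones(len(uv))*0.5); b=world(cal,uv,np.ones(len(uv)))
    t=(z-a[:,2])/(b[:,2]-a[:,2]); return a+(b-a)*t[:,None]
for cam,uvs in [("top",np.c_[140+np.array([232,465,427,192])*380/800.,140+np.array([259,318,470,410])*240/505.]),
  ("scene",np.c_[220+np.array([196,332,464])*.4,160+np.array([356,440,278])*.4])]:
    p=plane(cams.get_calibration(cam),uvs,0.005); print(cam,p.round(3).tolist())
    if cam=="top":
        c=p.mean(0);s=p[0]+p[1]-p[2]-p[3];print(c,np.degrees(np.arctan2(s[1],s[0])),np.linalg.norm(p[0]-p[3]),np.linalg.norm(p[0]-p[1]))
        q=p[0]+p[3]-p[1]-p[2];print(np.degrees(np.arctan2(q[1],q[0]))-90)
        ya=np.arctan2(s[1],s[0])
for cam in ["top","scene"]:
    cal=cams.get_calibration(cam);D=np.load(cam+".npz");im,d=D["im"].astype(int),D["d"]
    for nm,m in [("blue",(im[...,0]>im[...,2]*1.5)&(im[...,0]>im[...,1]*1.2)),("tape",None),("yel",(im[...,2]>im[...,0]*1.8)&(im[...,1]>im[...,0]*1.6))]:
        if nm=="tape":
            b=(254,284,276,308) if cam=="top" else (316,286,336,309)
            m=np.zeros(d.shape,bool);m[b[1]:b[3],b[0]:b[2]]=1
        v,u=np.nonzero(m&(d>0));w=world(cal,np.c_[u,v],d[v,u])
        k=(abs(w[:,0]-.48)<.12)&(abs(w[:,1]-.26)<.13)
        if nm=="tape":k&=w[:,2]>.018
        w=w[k];R=np.array([[np.cos(ya),np.sin(ya)],[-np.sin(ya),np.cos(ya)]])
        l=(w[:,:2]-c[:2])@R.T
        mid=(np.percentile(l,2,0)+np.percentile(l,98,0))/2
        print(cam,nm,len(w),"local med",np.median(l,0).round(3),"mid",mid.round(3),"world mid",(mid@R+c[:2]).round(3),"z",np.median(w[:,2]).round(3),np.percentile(l[:,1],[2,98]).round(3),np.percentile(w[:,2],[2,98]).round(3))
        if nm=="blue":
            f=np.polyfit(l[:,1],w[:,2],1);print("slope angle",np.arctan(-f[0]),"z at axis",f[1])
E
python3 pose.py
```

```text
top [[0.579, 0.348, 0.005], [0.522, 0.128, 0.005], [0.38, 0.165, 0.005], [0.437, 0.386, 0.005]]
[0.47968234 0.25661247 0.005     ] -14.657084255714304 0.14700752649934254 0.22712211048139344
-14.451967741361315
scene [[0.582, 0.351, 0.005], [0.438, 0.387, 0.005], [0.381, 0.171, 0.005]]
top blue 2065 local med [ 0.002 -0.042] mid [ 0.    -0.042] world mid [0.469 0.215] z 0.061 [-0.074 -0.011] [0.031 0.089]
slope angle 0.7491913581829871 z at axis 0.02197109251279087
top tape 251 local med [0.02  0.066] mid [0.019 0.07 ] world mid [0.516 0.32 ] z 0.025 [0.049 0.091] [0.019 0.029]
top yel 1647 local med [-0.01   0.063] mid [0.    0.065] world mid [0.496 0.32 ] z 0.01 [0.032 0.098] [0.005 0.015]
scene blue 1748 local med [ 0.001 -0.038] mid [ 0.002 -0.038] world mid [0.472 0.219] z 0.059 [-0.067 -0.009] [0.032 0.088]
slope angle 0.7533194843445358 z at axis 0.023763450694530425
scene tape 223 local med [0.026 0.081] mid [0.024 0.076] world mid [0.522 0.324] z 0.025 [0.053 0.099] [0.019 0.028]
scene yel 896 local med [-0.015  0.068] mid [0.002 0.067] world mid [0.499 0.321] z 0.011 [0.035 0.1  ] [0.008 0.014]
```

Emit:
{"method": "carry_out", "body": {"commands": [[[1.5, 3.74, 0, 0, 0, 0.05, -0.45], [1.5, 3.74, 0, 0, 0, 0.05, -0.45], [1.5, 3.74, 0, 0, 0, 0.05, -0.45], [1.5, 3.74, 0, 0, 0, 0.05, -0.45], [1.5, 3.74, 0, 0, 0, 0.05, -0.45], [1.5, 3.74, 0, 0, 0, 0.05, -0.45], [1.5, 3.74, 0, 0, 0, 0.05, -0.45], [1.5, 3.74, 0, 0, 0, 0.05, -0.45], [1.5, 3.74, 0, 0, 0, 0.05, -0.45], [1.5, 3.74, 0, 0, 0, 0.05, -0.45]]]}}

```text
t: 1.9
tool_pos: [0.3278, -0.1715, 0.258]
tcp_rot: [179.9, -0.0, 46.7]
wrist_force: [0.9, -0.9, 0.0]
grip_width: 0.279
finger_force: 0.0
```

Emit:
{"method": "carry_out", "body": {"commands": [[[1.5, 3.74, 0, 0, 0, 0.05, -0.45], [1.5, 3.74, 0, 0, 0, 0.05, -0.45], [1.5, 3.74, 0, 0, 0, 0.05, -0.45], [1.5, 3.74, 0, 0, 0, 0.05, -0.45], [1.5, 3.74, 0, 0, 0, 0.05, -0.45], [1.5, 3.74, 0, 0, 0, 0.05, -0.45], [1.5, 3.74, 0, 0, 0, 0.05, -0.45], [1.5, 3.74, 0, 0, 0, 0.05, -0.45], [1.5, 3.74, 0, 0, 0, 0.05, -0.45], [1.5, 3.74, 0, 0, 0, 0.05, -0.45]]]}}

```text
t: 2.9
tool_pos: [0.4779, 0.2029, 0.2578]
tcp_rot: [180.0, -0.0, 75.4]
wrist_force: [0.9, -0.3, 0.5]
grip_width: 0.276
finger_force: 0.0
```

Emit:
{"method": "carry_out", "body": {"commands": [[[1.45, 3.6, -2, 0, 0, 0, -0.45], [1.45, 3.6, -2, 0, 0, 0, -0.45], [0, 0, -2, 0, 0, 0, -0.45], [0, 0, 0, 0, 0, 0, -0.45], [0, 0, 0, 0, 0, 0, -0.45]]]}}

```text
t: 3.4
tool_pos: [0.5062, 0.2728, 0.1977]
tcp_rot: [-179.9, 0.0, 75.3]
wrist_force: [-0.0, -0.2, 1.1]
grip_width: 0.273
finger_force: 0.0
```

```bash
python3 - <<'E'
from h import *
print(manip.sense()["tool_pos"])
cal=cams.get_calibration("wrist");im,d=cams.snapshot("wrist")
for n in ["tape","book"]:
    for s,b,p in maskpts(n,"wrist",d,cal):
        if n=="tape": p=p[p[:,2]>.018]
        if len(p): print(n,s,b,np.median(p,0).round(3),((np.percentile(p,2,0)+np.percentile(p,98,0))/2).round(3))
im2,_=cams.snapshot("scene")
cv2.imwrite("pics/w1.png",np.hstack([cv2.resize(im,(480,360)),cv2.resize(im2[130:370,200:413],(320,360))]))
E
```

```text
[0.50618367 0.27284673 0.19766723]
tape 0.93 [290.0, 112.6, 361.9, 184.9] [0.521 0.323 0.024] [0.521 0.322 0.023]
book 0.76 [193.6, 85.8, 400.0, 388.8] [0.486 0.277 0.01 ] [0.491 0.279 0.044]
```

View pics/w1.png

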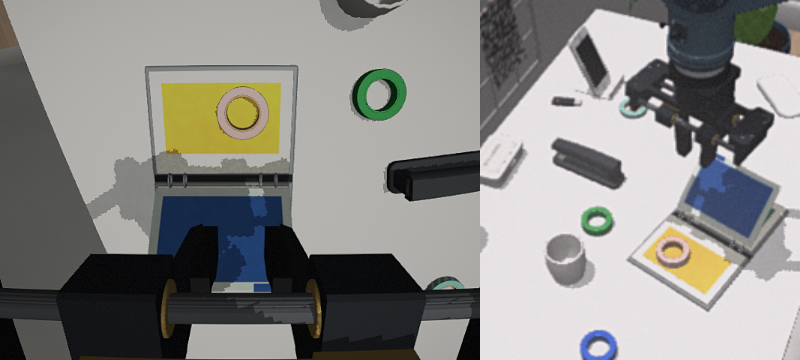

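Emit:
{"method": "carry_out", "body": {"commands": [[[0.1, 0.1, -3, 0, 0, 0, -0.45], [0, 0, -3, 0, 0, 0, -0.45], [0, 0, -3, 0, 0, 0, -0.45], [0, 0, -3, 0, 0, 0, -0.45], [0, 0, -2, 0, 0, 0, -0.45], [0, 0, -1.5, 0, 0, 0, -0.45], [0, 0, -0.9, 0, 0, 0, -0.45], [0, 0, 0, 0, 0, 0, -0.45]]]}}

```text
t: 4.4
tool_pos: [0.5073, 0.2738, 0.0333]
tcp_rot: [-180.0, 0.0, 75.3]
wrist_force: [0.1, -0.2, 0.4]
grip_width: 0.276
finger_force: 0.0
```

Emit:
{"method": "carry_out", "body": {"commands": [[[0.15, 0.58, 0, 0, 0, 0, -0.45], [0.15, 0.58, 0, 0, 0, 0, -0.45], [0.15, 0.58, 0, 0, 0, 0, -0.45], [0.15, 0.58, 0, 0, 0, 0, -0.45], [0.15, 0.58, 0, 0, 0, 0, -0.45], [0.15, 0.58, 0, 0, 0, 0, -0.45], [0.15, 0.58, 0, 0, 0, 0, -0.45], [0.15, 0.58, 0, 0, 0, 0, -0.45], [0.15, 0.58, 0, 0, 0, 0, -0.45], [0.15, 0.58, 0, 0, 0, 0, -0.45]]]}}

```text
t: 5.4
tool_pos: [0.5226, 0.3325, 0.0336]
tcp_rot: [-180.0, 0.0, 75.3]
wrist_force: [0.5, 0.5, 0.9]
grip_width: 0.272
finger_force: 0.3
```

Emit:
{"method": "carry_out", "body": {"commands": [[[0.15, 0.58, 0, 0, 0, 0, -0.45], [0.15, 0.58, 0, 0, 0, 0, -0.45], [0.15, 0.58, 0, 0, 0, 0, -0.45], [0.15, 0.58, 0, 0, 0, 0, -0.45], [0.15, 0.58, 0, 0, 0, 0, -0.45], [0.15, 0.58, 0, 0, 0, 0, -0.45], [0, 0, 0, 0, 0, 0, -0.45]]]}}

```text
t: 6.1
tool_pos: [0.5317, 0.3677, 0.0338]
tcp_rot: [180.0, -0.0, 75.3]
wrist_force: [0.2, -0.1, -0.2]
grip_width: 0.274
finger_force: 0.0
```

```bash
cat > w.py <<'E'
from h import *
import sys
cal=cams.get_calibration("wrist");im,d=cams.snapshot("wrist")
def loc(p):
    y=np.radians(-14.6);q=np.array(p)[:2]-[.481,.257];return (q@np.array([[np.cos(y),-np.sin(y)],[np.sin(y),np.cos(y)]])).round(3)
im2,d2=cams.snapshot("scene")
for cam,dd in [("wrist",d),("scene",d2)]:
    for s,b,p in maskpts("tape",cam,dd,cams.get_calibration(cam)):
        m=(np.percentile(p,2,0)+np.percentile(p,98,0))/2
        print(cam,round(s,2),np.round(b),m.round(3),loc(m),"ztop",np.percentile(p[:,2],[2,95]).round(3))
s=manip.sense();print(s["tool_pos"],loc(s["tool_pos"]))
cv2.imwrite(f"pics/{sys.argv[1]}.png",np.hstack([cv2.resize(im,(480,360)),cv2.resize(im2[160:400,200:413],(320,360))]))
E
python3 w.py w2
```

```text
wrist 0.81 [253.   0. 324.  13.] [0.55  0.481 0.007] [0.011 0.234] ztop [-0.     0.014]
wrist 0.66 [563. 315. 640. 384.] [0.648 0.311 0.008] [0.148 0.094] ztop [0.    0.015]
scene 0.83 [266. 348. 293. 376.] [0.556 0.506 0.01 ] [0.01 0.26] ztop [0.001 0.017]
[0.53138289 0.36668212 0.03361882] [0.021 0.119]
```

View pics/w2.png

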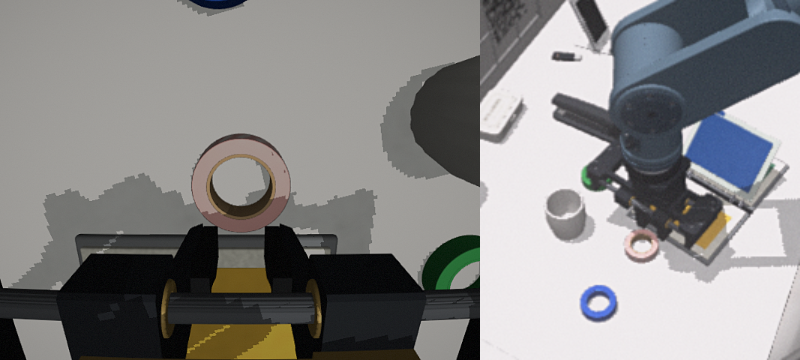

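```bash
cat > pink.py <<'E'
from h import *
import sys
def loc(p):
    y=np.radians(-14.6);q=p[:,:2]-[.481,.257];return q@np.array([[np.cos(y),-np.sin(y)],[np.sin(y),np.cos(y)]])
for cam in sys.argv[1:]:
    cal=cams.get_calibration(cam);im,d=cams.snapshot(cam);i=im.astype(int)
    m=(i[...,2]>i[...,1]*1.12)&(i[...,0]>i[...,1]*.85)&(i[...,2]>60)&(d>0)
    v,u=np.nonzero(m);w=world(cal,np.c_[u,v],d[v,u]);l=loc(w)
    k=(l[:,1]>.06)&(l[:,1]<.2)&(abs(l[:,0]-.02)<.05)&(w[:,2]<.06)
    w=w[k];l=l[k];print(cam,k.sum())
    if k.sum()<20: continue
    for a,b in zip(np.arange(.08,.2,.01),np.arange(.09,.21,.01)):
        q=(l[:,1]>=a)&(l[:,1]<b)
        if q.sum()>3: print(round(a,2),q.sum(),np.percentile(w[q,2],[10,50,90]).round(4))
    print("mid",((np.percentile(l,2,0)+np.percentile(l,98,0))/2).round(3),"z95",np.percentile(w[:,2],95).round(4))
E
python3 pink.py wrist scene
```

```text
wrist 5856
0.11 7 [-0.0014 -0.0006 -0.0001]
0.12 528 [0.0132 0.0141 0.0148]
0.13 1511 [0.0134 0.0142 0.0149]
0.14 1018 [0.0134 0.0142 0.0149]
0.15 1080 [0.0134 0.0141 0.0149]
0.16 1275 [0.0133 0.0142 0.015 ]
0.17 437 [0.0046 0.0135 0.0147]
mid [0.021 0.15 ] z95 0.0151
scene 265
0.11 4 [-0.0024 -0.001   0.0006]
0.12 16 [0.0139 0.0146 0.0167]
0.13 68 [0.0077 0.0142 0.0166]
0.14 43 [0.0065 0.0143 0.0167]
0.15 46 [0.0068 0.0135 0.0166]
0.16 57 [0.006  0.0148 0.0168]
0.17 31 [0.0073 0.0121 0.0158]
mid [0.02 0.15] z95 0.0174
```

Emit:
{"method": "carry_out", "body": {"commands": [[[-0.1, -0.4, 1, 0, 0, 0, -0.45], [0, 0, 4, 0, 0, 0, -0.45], [0, 0, 4, 0, 0, 0, -0.45], [0, 0, 3, 0, 0, 0, -0.45], [-1.3, -3.7, 0, 0, 0, 0, -0.45], [-1.3, -3.7, 0, 0, 0, 0, -0.45], [-1.3, -3.7, 0, 0, 0, 0, -0.45], [-1.3, -3.7, 0, 0, 0, 0, -0.45], [-1.3, -3.7, 0, 0, 0, 0, -0.45], [-1.3, -3.7, 0, 0, 0, 0, -0.45]]]}}

```text
t: 7.4
tool_pos: [0.4518, 0.1393, 0.1545]
tcp_rot: [179.9, -0.0, 75.3]
wrist_force: [0.5, 0.2, 0.4]
grip_width: 0.274
finger_force: 0.0
```

Emit:
{"method": "carry_out", "body": {"commands": [[[0, 0, 0, 0, 0, 0, -0.45], [0, 0, -2, 0, 0, 0, -0.45], [0, 0, -3, 0, 0, 0, -0.45], [0, 0, -2.5, 0, 0, 0, -0.45], [0, 0, 0, 0, 0, 0, -0.45], [0, 0, 0, 0, 0, 0, -0.45]]]}}

```text
t: 8.0
tool_pos: [0.4527, 0.1412, 0.0793]
tcp_rot: [-180.0, -0.0, 75.3]
wrist_force: [-0.2, -0.1, 0.9]
grip_width: 0.276
finger_force: 0.0
```

```bash
cat > st.py <<'E'
from h import *
s=manip.sense();p=s["tool_pos"];y=np.radians(-14.6);c,n=np.cos(y),np.sin(y)
q=p[:2]-[.481,.257];print(s["t"],p.round(4),"local",(q@np.array([[c,-n],[n,c]])).round(4),"tipz",p[2]-.019,s["tcp_rot"].round(1),s["wrist_force"].round(1))
for cam in ["scene","top"]:
    cal=cams.get_calibration(cam);im,d=cams.snapshot(cam)
    cv2.imwrite(f"pics/last_{cam}.png",im)
    i=im.astype(int);m=(i[...,0]>i[...,2]*1.5)&(i[...,0]>i[...,1]*1.2)&(d>0)
    v,u=np.nonzero(m);w=world(cal,np.c_[u,v],d[v,u]);l=np.c_[(w[:,:2]-[.481,.257])@np.array([[c,-n],[n,c]]),w[:,2]]
    l=l[(abs(l[:,0])<.065)&(abs(l[:,1])<.13)&(l[:,2]>.015)&(l[:,2]<.14)]
    if len(l)>60:
        a=np.arctan2(l[:,2]-.0145,-l[:,1]); print(cam,len(l),"leaf~",np.median(a).round(3), "(panel offset 3.5mm)")
E
python3 st.py
```

```text
8.0 [0.4527 0.1412 0.0793] local [ 0.0018 -0.1192] tipz 0.060268842611799184 [-180.    -0.    75.3] [-0.2 -0.1  0.9]
scene 1752 leaf~ 0.857 (panel offset 3.5mm)
top 1870 leaf~ 0.835 (panel offset 3.5mm)
```

Emit:
{"method": "carry_out", "body": {"commands": [[[0.19, 0.73, 0.28, 0, 0, 0, -0.45], [0.19, 0.73, 0.28, 0, 0, 0, -0.45], [0.19, 0.73, 0.28, 0, 0, 0, -0.45], [0.19, 0.73, 0.28, 0, 0, 0, -0.45], [0.19, 0.73, 0.28, 0, 0, 0, -0.45], [0.19, 0.73, 0.28, 0, 0, 0, -0.45], [0.19, 0.73, 0.28, 0, 0, 0, -0.45], [0.19, 0.73, 0.28, 0, 0, 0, -0.45], [0, 0, 0, 0, 0, 0, -0.45]]]}}

```text
t: 9.0
tool_pos: [0.4681, 0.2004, 0.1015]
tcp_rot: [180.0, -0.1, 75.3]
wrist_force: [-0.4, 0.1, 0.1]
grip_width: 0.277
finger_force: 0.0
```

```bash
python3 st.py; python3 -c "
import cv2;cv2.imwrite('pics/l1.png',cv2.resize(cv2.imread('pics/last_scene.png')[160:400,220:440],(550,600)))"
```

```text
9.0 [0.4681 0.2004 0.1015] local [ 0.0018 -0.058 ] tipz 0.08248322360612291 [ 1.80e+02 -1.00e-01  7.53e+01] [-0.4  0.1  0.1]
scene 1613 leaf~ 1.221 (panel offset 3.5mm)
top 254 leaf~ 1.214 (panel offset 3.5mm)
```

View pics/l1.png

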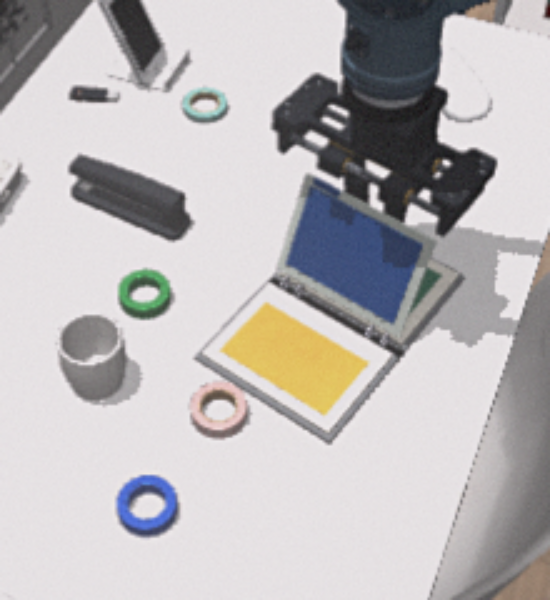

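Emit:
{"method": "carry_out", "body": {"commands": [[[0.15, 0.58, 0.22, 0, 0, 0, -0.45], [0.15, 0.58, 0.22, 0, 0, 0, -0.45], [0.15, 0.58, 0.22, 0, 0, 0, -0.45], [0.15, 0.58, 0.22, 0, 0, 0, -0.45], [0.15, 0.58, 0.22, 0, 0, 0, -0.45], [0.15, 0.58, 0.22, 0, 0, 0, -0.45], [0.15, 0.58, 0.22, 0, 0, 0, -0.45], [0.15, 0.58, 0.16, 0, 0, 0, -0.45]]]}}

```text
t: 9.9
tool_pos: [0.4799, 0.2462, 0.1183]
tcp_rot: [180.0, -0.0, 75.3]
wrist_force: [-0.5, -0.5, -0.5]
grip_width: 0.274
finger_force: 0.3
```

Emit:
{"method": "carry_out", "body": {"commands": [[[0.18, 0.69, -0.05, 0, 0, 0, -0.45], [0.18, 0.69, -0.1, 0, 0, 0, -0.45], [0.18, 0.69, -0.15, 0, 0, 0, -0.45], [0.18, 0.69, -0.18, 0, 0, 0, -0.45], [0.18, 0.69, -0.22, 0, 0, 0, -0.45], [0, 0, 0, 0, 0, 0, -0.45]]]}}

```text
t: 10.5
tool_pos: [0.4886, 0.2809, 0.1106]
tcp_rot: [-180.0, 0.0, 75.3]
wrist_force: [0.0, -1.5, -0.3]
grip_width: 0.273
finger_force: 0.0
```

```bash
python3 st.py; python3 -c "
import cv2;cv2.imwrite('pics/l2.png',cv2.resize(cv2.imread('pics/last_scene.png')[160:400,220:440],(550,600)))"
```

```text
10.5 [0.4886 0.2809 0.1106] local [0.0013 0.0251] tipz 0.09158481138965228 [-180.     0.    75.3] [ 0.  -1.5 -0.3]
```

View pics/l2.png

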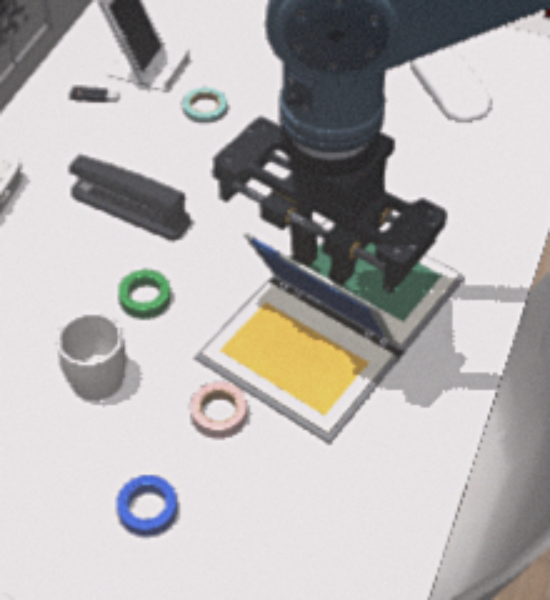

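Emit:
{"method": "carry_out", "body": {"commands": [[[0.14, 0.54, -0.33, 0, 0, 0, -0.45], [0.14, 0.54, -0.35, 0, 0, 0, -0.45], [0.14, 0.54, -0.37, 0, 0, 0, -0.45], [0.14, 0.54, -0.39, 0, 0, 0, -0.45], [0.14, 0.54, -0.41, 0, 0, 0, -0.45], [0.08, 0.32, -0.42, 0, 0, 0, -0.45], [0.08, 0.3, -0.42, 0, 0, 0, -0.45], [0.07, 0.28, -0.42, 0, 0, 0, -0.45], [0.07, 0.26, -0.42, 0, 0, 0, -0.45], [0.06, 0.24, -0.42, 0, 0, 0, -0.45]]]}}

```text
t: 11.6
tool_pos: [0.4993, 0.3213, 0.0713]
tcp_rot: [-180.0, 0.0, 75.3]
wrist_force: [0.7, 0.1, 1.2]
grip_width: 0.274
finger_force: 0.2
```

Emit:
{"method": "carry_out", "body": {"commands": [[[0.04, 0.16, -0.4, 0, 0, 0, -0.45], [0.04, 0.14, -0.4, 0, 0, 0, -0.45], [0.03, 0.12, -0.4, 0, 0, 0, -0.45], [0.03, 0.12, -0.4, 0, 0, 0, -0.45], [0.02, 0.1, -0.4, 0, 0, 0, -0.45], [0.02, 0.1, -0.4, 0, 0, 0, -0.45], [0, 0, -0.3, 0, 0, 0, -0.45], [0, 0, -0.3, 0, 0, 0, -0.45], [0, 0, -0.3, 0, 0, 0, -0.45], [0, 0, -0.2, 0, 0, 0, -0.45]]]}}

```text
t: 12.6
tool_pos: [0.5011, 0.3285, 0.0363]
tcp_rot: [-180.0, 0.0, 75.3]
wrist_force: [0.3, 0.3, 0.8]
grip_width: 0.273
finger_force: 0.2
```

Emit:
{"method": "carry_out", "body": {"commands": [[[0, 0, -0.1, 0, 0, 0, -0.45], [0, 0, -0.1, 0, 0, 0, -0.45], [0, 0, -0.05, 0, 0, 0, -0.45], [0, 0, 0, 0, 0, 0, -0.45], [0, 0, 0, 0, 0, 0, -0.45]]]}}

```text
t: 13.1
tool_pos: [0.5011, 0.3285, 0.0353]
tcp_rot: [-180.0, 0.0, 75.3]
wrist_force: [-4.7, -2.1, 9.9]
grip_width: 0.272
finger_force: 4.9
```

Emit:
{"method": "carry_out", "body": {"commands": [[[0, 0, -0.1, 0, 0, 0, -0.45], [0, 0, 0, 0, 0, 0, -0.45], [0, 0, 0, 0, 0, 0, -0.45], [0, 0, 0, 0, 0, 0, -0.45]]]}}

```text
t: 13.5
tool_pos: [0.5011, 0.3286, 0.0351]
tcp_rot: [-180.0, 0.0, 75.3]
wrist_force: [-7.6, -3.2, 17.1]
grip_width: 0.271
finger_force: 8.4
```

Emit:
{"method": "carry_out", "body": {"commands": [[[0, 0, 0.5, 0, 0, 0, -0.45], [0, 0, 1, 0, 0, 0, -0.45], [0, 0, 3, 0, 0, 0, -0.45], [0, 0, 4, 0, 0, 0, -0.45], [0, 0, 4, 0, 0, 0, -0.45], [-1, -4, 3, 0, 0, 0, -0.45], [-1, -4, 2, 0, 0, 0, -0.45], [-1, -4, 0, 0, 0, 0, -0.45], [-1, -4, 0, 0, 0, 0, -0.45], [0, 0, 0, 0, 0, 0, -0.45]]]}}

```text
t: 14.5
tool_pos: [0.4604, 0.166, 0.208]
tcp_rot: [180.0, 0.1, 75.1]
wrist_force: [-0.4, 0.4, 0.4]
grip_width: 0.277
finger_force: 0.0
```

```bash
python3 pink.py scene | tail -2; python3 - <<'E'
from h import *
y=np.radians(-14.6);c,n=np.cos(y),np.sin(y)
for cam in ["scene","top","wrist"]:
    cal=cams.get_calibration(cam);im,d=cams.snapshot(cam)
    cv2.imwrite(f"pics/end_{cam}.png",im)
    v,u=np.nonzero(d>0);w=world(cal,np.c_[u,v],d[v,u]);l=np.c_[(w[:,:2]-[.481,.257])@np.array([[c,-n],[n,c]]),w[:,2]]
    for a in (.03,.05,.07,.09,.1):
        q=(abs(l[:,0])<.06)&(abs(l[:,1]-a)<.008)&(l[:,2]<.06)
        if q.sum()>10: print(cam,a,np.median(l[q,2]).round(4),q.sum())
cv2.imwrite("pics/end.png",np.hstack([cv2.resize(cv2.imread("pics/end_scene.png")[160:400,220:440],(400,436)),cv2.resize(cv2.imread("pics/end_top.png")[140:380,140:360],(400,436))]))
E
```

```text
0.17 39 [0.0048 0.0135 0.0166]
mid [0.021 0.151] z95 0.0177
scene 0.03 0.0165 290
scene 0.05 0.0165 301
scene 0.07 0.0165 312
scene 0.09 0.0165 319
scene 0.1 0.0165 334
top 0.03 0.016 498
top 0.05 0.0159 499
top 0.07 0.0159 495
top 0.09 0.0157 491
top 0.1 0.0159 491
wrist 0.03 0.0155 3984
wrist 0.05 0.0156 4196
wrist 0.07 0.0155 684
```

View pics/end.png

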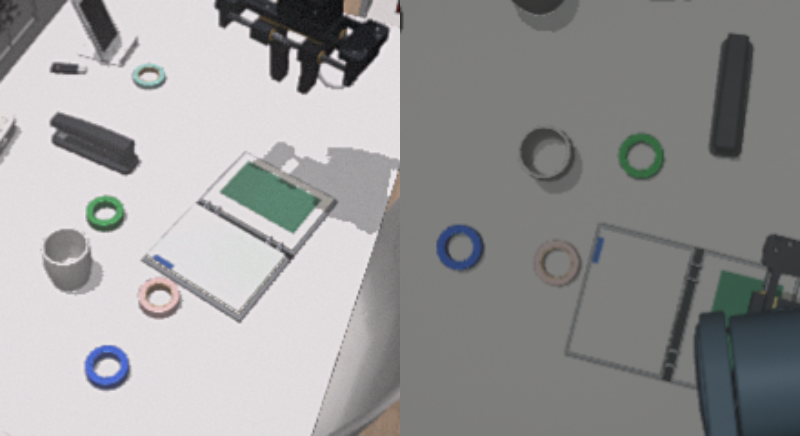

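The leaf lies flat on the left half, level at 16 mm all the way across. The pink roll, at (555,262) in the right picture, lies flat on the desk clear of the book, and the other things haven't moved.

```bash
python3 -c "
from rig import close_job
print(close_job())"
```

```text
the job is handed in; nothing more can be done
None
```

The job is handed in: the pink tape was pushed off the book and lies flat on the desk, the leaf was then turned over and pressed flat on the left half, and the mouse, stapler, teal tape and tea-light cup were not touched.

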